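# Open the press-and-turn medicine jar and take out the tablet tube

## Task

Open the child-resistant amber jar: press its tall white cap down hard against the spring and, keeping it pressed, turn it anticlockwise (seen from above) until it comes free. Lift the cap off and stand it, open end down, in the middle of the round dish of the wooden spoon rest, then take the tablet tube out of the jar and put it in the red cup, leaving the cup upright. Do not disturb the tall bottle, the toothpick dispenser, the cream tin or the metal clipper guard.

Things in the scene. Friction and masses are not known exactly. Their poses are not given: they have to be found in the camera images.
- jar: Squat amber glass jar, body 66 mm in diameter, glued upright on a dark wooden foot 88 mm in diameter, 12 mm thick; it cannot move. Origin on its axis at the underside of the foot (chest top), z up. Glass body up to 64 mm; white sprung collar ring (64 mm across) at 71 to 76 mm. Under three lugs on the neck, one on the jar's +x and then every 120 degrees, are pockets that catch the cap's teeth.
- jar_mouth (a point): Centre of the jar's open rim, 90 mm above the chest top, under the cap. Neck 41 mm outside diameter, straight bore 34 mm, bore floor 74 mm below this point; three lugs on the neck reach out to 50 mm diameter, 4 to 20 mm below the rim.
- collar (a joint): How far the sprung collar under the cap is pressed down, in m: 0 at rest, stop at 0.0065. Spring: 6.4 N at the start of travel, 12 N at 3.5 mm, 17 N at the stop. The cap's teeth leave the pockets when it is pressed more than 3.5 mm; 5 to 6 mm is right for turning.
- cap_center (a point): Centre (half-way up) of the loose white cap: upright ribbed cylinder 60 to 62 mm in diameter, 53 mm tall, closed above; 35 g. It starts locked on the jar, centre 102.5 mm and underside 76 mm above the chest top, its x along the jar's x, z up. Pressed and turned anticlockwise it is free to lift between 45 and 75 degrees of turn (60 is best), stops at about 80; clockwise is blocked.
- cap_mouth (a point): Centre of the cap's underside. Hollow above it: 53 mm bore, 50 mm deep, narrowed to 43 mm by three small teeth at the mouth. Let up before 45 degrees of turn, the cap catches again. Grip it so that it does not slip under 20 N of pressing. Raise it 45 mm or more to clear the tablet tube inside it.
- tube_center (a point): Centre (half-way up) of the tablet tube, an upright cylinder 22 mm in diameter and 102 mm long, metal with a white stopper; z along it. It stands loosely in the jar on the bore's floor, up to 5 mm off the axis, hidden by the cap at first; its top is at 118 mm height, 28 mm above the jar's rim. About 30 g.
- rest: Wooden spoon rest, loose: a round dish 116 mm in outside diameter at the rim, 14 mm high, flat floor 6 mm above its underside and about 94 mm across, and a short grooved tab for a spoon's handle that reaches 90 mm from the centre along its +x, 14 mm high. Origin at the centre of the dish's underside, z up.
- cup: Red plastic cup standing upright and empty, loose, 70 g: 80 mm in diameter at the rim, narrower below, 95 mm high, walls 3 mm, floor about 4 mm thick. Origin at the centre of its underside, z up.
- bottle: Bystander: upright round lotion bottle with a wide black lid and straight sides, 46 mm in diameter, 130 mm high, loose, close beside the jar: it bars some directions for a gripper on the cap. Origin at the centre of its underside, z up.
- dispenser: Bystander: push-down toothpick dispenser of clear plastic with a grey top, upright cylinder 44 mm in diameter, 92 mm high, loose, on the other side of the jar from the bottle. Origin at the centre of its underside.
- tin: Bystander: low round metal cream tin with a plain lid, 65 mm in diameter, 27 mm high, loose, beside the spoon rest. Origin at the centre of its underside.
- guard: Bystander: metal hair clipper guard lying flat near the cup, comb shape 37 mm by 46 mm, 16 mm high, loose. Origin near its middle on its underside.
There are look-alikes about, which are no part of the job. Of the things shaped like the rest, the wooden one is meant. There is more than one size of the part that bears cap_center; the job needs the smaller.

How it is judged:
By the outcome, as a careful person would: the job done as asked, in the order asked, and still so for the second after the job is handed in, with the robot touching nothing.
It also fails if it takes over 66 s, if anything falls off the work surface, if the arm or the gripper's body presses on something with over 40 N, if the wrist force passes 120 N, or if a joint passes its speed limit or range.

## Robot

A 6-joint arm with a two-finger parallel gripper is mounted at the origin on the work surface. World frame = base frame: x ahead of the robot, y to its left, z up, the work surface at z = 0. Lengths are in m, angles in rad, forces in N, time in s.
With the tool pointing down it reaches from about 0.25 to 0.775 m from the base axis. Payload 8.9 kg.
Tool frame: the origin (TCP) lies between the finger pads; the fingertips stand 25 mm ahead of it and the grasp point (between the pads) lies 6 mm ahead of it; z points along the fingers, y is the direction in which the jaws open and shut (so a half turn about z gives the same grasp; the last joint's range is limited). The gripper opens to 85 mm and grips with 20 to 120 N. Pads are 22 mm wide; open, the fingers measure 114 mm over their backs; the gripper's body (76 mm by 85 mm) begins 54 mm behind the grasp point. The pads swing forward as they close: fully open they stand 13 mm farther back than shut.
Start: joints at [1.206, 0.291, -0.153, 1.127, 0, 1.431], TCP at [0.118, 0.512, 0.256] pointing down, gripper open.
Joint ranges: [-2.52, 2.52], [-0.91, 1.74], [-1.3, 1.37], [-1.96, 2.02], [-1.52, 1.47], [-3.14, 3.14]. Speed limits (rad/s): [2.22, 2.22, 2.79, 3.14, 3.14, 3.14].

## Interface

Orientations are given as a unit quaternion [x, y, z, w].
In Python, from rig import ctrl gives the robot as it stands. The module is installed in compiled form; this text tells all that it offers.
- The arm moves only by the shell command python3 -m pendant 'ROWS'. ROWS is JSON, a list of rows, each a list of 3 entries, a list of its own where there are three numbers: the opening, from 0 (shut) to 1 (fully open), then the shift along the tool's x, y, z in units of 30 mm (1.0 is 30 mm), then the turn, a rotation vector about the tool's x, y, z in degrees. A call has 1 to 12 rows; each row is the pose to reach, as a shift and turn from the pose commanded when the call began, along the tool's axes at that moment; what a row does not reach only later rows make up. A row lasts 1/12 s, in which the tool goes at most 41.7 mm and 7.16 degrees, less where a joint would pass 70% of its speed; a pose out of reach is approached as far as the arm can. A call with a gripper value outside its range is refused whole. The fingers move at their own pace and stop on an object; the grip force is fixed at half the most. Time passes only in rows, so rows that repeat a pose let the fingers close. It gives the time, the measured TCP pose, the force and the opening at its end, in the units of the state.
- ctrl.get_obs(): the state, without advancing time (a new reading comes with each control period).
- ctrl.get_image(name): name is "side" or "top"; returns a dict with "frame" (480x640x3 uint8, red, green, blue), "z_map" (480x640 float32, m along the optical axis (not along the pixel's ray), 0 where there is no reading), "fx", "fy", "cx", "cy" (pixels), "world_to_cam" (4x4, takes a point from world to camera coordinates). Camera axes: x right, y down, z forward; pixel columns grow to the right and rows downward; lengths in m; the calibration is good to about 2 mm. A picture is of the moment at which its call begins.
- ctrl.hand_in(): hands the job in, once; it reports no verdict.
The state is a dict: "time_s": time; "q": joint angles; "dq": joint speeds; "tau": joint torques, N m; "position": TCP position; "orientation": TCP orientation; "force": force on the tool from outside, world axes, zero at the start; "wrist_torque": the same for the moment, N m; "gripper_width": finger opening in m.
Only numpy, scipy, OpenCV 4.12 (cv2) and the standard library are available. Lean on these libraries where they do the work, as an engineer would, in place of code of your own. Each camera call takes 0.05 s, during which the arm holds its last target.

## Working session

There is one attempt and no reset: what is moved stays moved. The work goes in short steps, Python scripts to look and compute and a shell command to move; the robot and the scene stay as the last step left them, time stands still between calls to the robot, and variables do not carry over. Pictures are saved under pics/ and viewed, and the job is handed in when it is done.

```bash
mkdir -p pics; python3 - <<'E'
from rig import ctrl
import cv2,numpy as np
print(ctrl.get_obs())
for n in("side","top"):
    i=ctrl.get_image(n); cv2.imwrite(f"pics/{n}0.png",i["frame"][:,:,::-1]); np.savez(f"{n}0.npz",**i)
    print(n,i["fx"],i["fy"],i["cx"],i["cy"],np.round(i["world_to_cam"],4).tolist())
E
```

```text
{'time_s': 0.0, 'q': array([ 1.20570150e+00,  2.91284532e-01, -1.54124337e-01,  1.12668239e+00,
        3.01478493e-05,  1.43150567e+00]), 'dq': array([-2.13401017e-03,  2.34101024e-05,  6.79974238e-04, -4.44268346e-04,
        5.27239617e-05, -1.60623359e-03]), 'tau': array([-1.46417693e-03, -5.37140608e+01,  3.31370509e+01,  1.60814705e-02,
       -4.85378496e-04,  4.34079311e-06]), 'position': array([0.11738177, 0.5113019 , 0.25573081]), 'orientation': array([ 1.12662368e-01,  9.93633117e-01, -6.23222159e-04, -1.76157548e-04]), 'force': array([ 0.4729869 ,  0.71967873, -0.28308473]), 'wrist_torque': array([ 0.00772042, -0.07666507, -0.00805416]), 'gripper_width': 0.08550388514302176}
side 624.1741839588545 624.1741839588545 315.8484652313632 223.29289601435292 [[0.9925, -0.1212, -0.0188, -0.4493], [-0.0966, -0.6779, -0.7288, 0.1211], [0.0755, 0.7251, -0.6845, 1.3143], [0.0, 0.0, 0.0, 1.0]]
top 474.7859050602572 474.7859050602572 320.07487423955547 243.28909275807408 [[-0.0249, -0.9997, -0.0003, 0.0306], [-0.9883, 0.0247, -0.1502, 0.4515], [0.1502, -0.0035, -0.9887, 0.9871], [0.0, 0.0, 0.0, 1.0]]
```

View pics/side0.png

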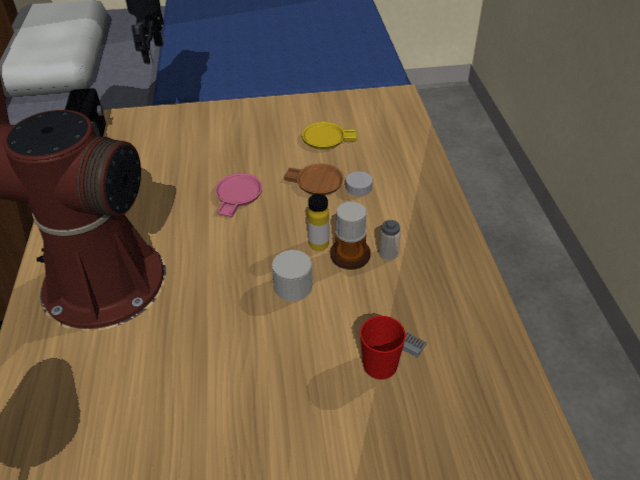

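View pics/top0.png

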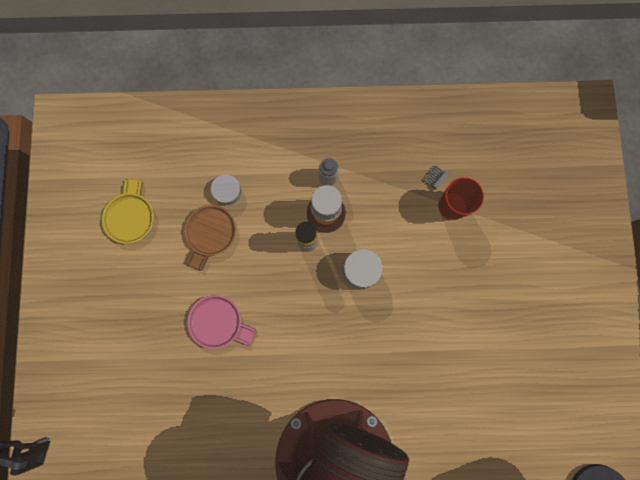

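The side view shows the jar with its cap at (350,222) and a bigger loose white cap at (293,275). The wooden rest is at (320,179), the pink look-alike at (238,190) and the yellow one at (323,135). The cup is at (381,345), bottle (318,222), dispenser (390,240), tin (358,184) and guard (413,345).

In the top view the jar cap is at (326,202), big cap (363,268), wooden rest (209,231), pink (214,321), yellow (128,218), cup (463,197).

The cap meant is the one on the amber jar, which is the smaller. The rest meant is the brown wooden one. I'll confirm both in an enlarged crop.

```bash
cat > h.py <<'E'
import numpy as np,cv2
def load(n):
    d=np.load(n+".npz"); return {k:d[k] for k in d.files}
def ray(i,u,v):
    W=i["world_to_cam"];R=W[:3,:3];t=W[:3,3]
    d=R.T@np.array([(u-i["cx"])/i["fx"],(v-i["cy"])/i["fy"],1.]);return -R.T@t,d
def onplane(i,u,v,z):
    o,d=ray(i,u,v);return o+d*(z-o[2])/d[2]
def tri(i,p,j,q):
    o1,d1=ray(i,*p);o2,d2=ray(j,*q)
    s=np.linalg.lstsq(np.c_[d1,-d2],o2-o1,rcond=None)[0]
    a=o1+d1*s[0];b=o2+d2*s[1];return (a+b)/2,np.linalg.norm(a-b)
def cloud(i):
    z=i["z_map"];v,u=np.mgrid[:480,:640]
    P=np.stack([(u-i["cx"])/i["fx"]*z,(v-i["cy"])/i["fy"]*z,z],-1)
    W=i["world_to_cam"];return (P-W[:3,3])@W[:3,:3]
def proj(i,p):
    c=i["world_to_cam"][:3,:3]@p+i["world_to_cam"][:3,3]
    return c[0]/c[2]*i["fx"]+i["cx"],c[1]/c[2]*i["fy"]+i["cy"]
E
python3 - <<'E'
from h import *
s=load("side0");t=load("top0")
a=cv2.resize(t["frame"][140:360,90:490],None,fx=2,fy=2,interpolation=cv2.INTER_CUBIC)[:,:800]
cv2.imwrite("pics/tc.png",a[:,:,::-1])
b=cv2.resize(s["frame"][160:385,215:435],None,fx=2.6,fy=2.6,interpolation=cv2.INTER_CUBIC)
cv2.imwrite("pics/sc.png",b[:,:,::-1])
E
```

```text
(no output)
```

View pics/tc.png

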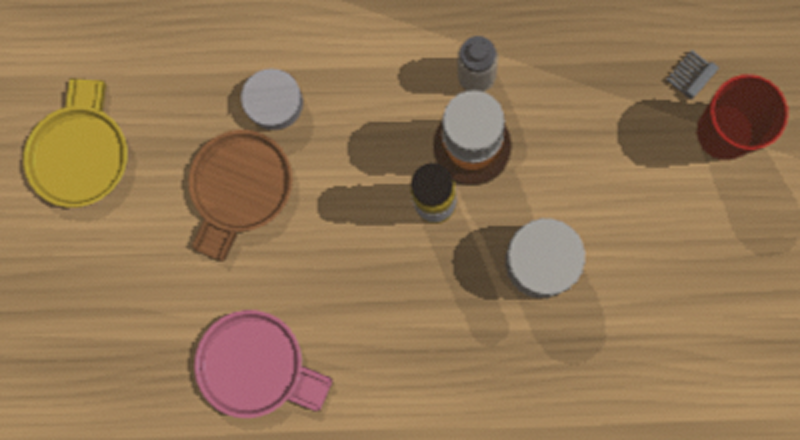

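View pics/sc.png

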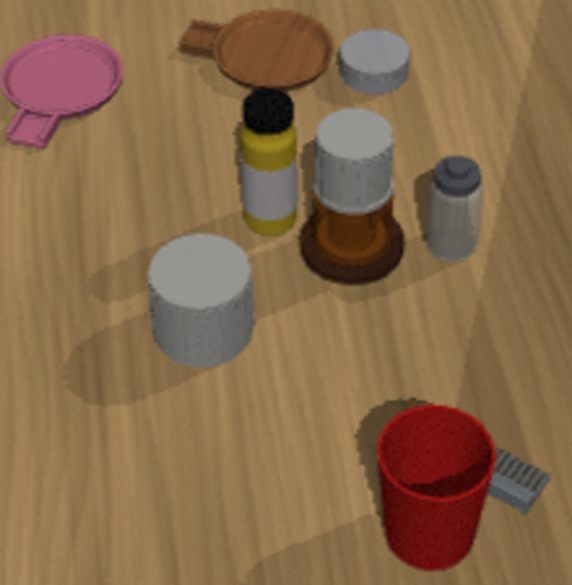

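The crops confirm it: the smaller ribbed cap sits on the amber jar and the brown wooden rest is beside the tin. Now measuring.

```bash
python3 - <<'E'
from h import *
s=load("side0");t=load("top0")
CT=cloud(t);CS=cloud(s)
# two-view: top face masks
def mask(i,box,f):
    x0,y0,x1,y1=box;hsv=cv2.cvtColor(i["frame"],cv2.COLOR_RGB2HSV)
    m=np.zeros((480,640),np.uint8);m[y0:y1,x0:x1]=f(hsv.astype(int)[y0:y1,x0:x1])*255
    n,l,st,c=cv2.connectedComponentsWithStats(m)
    k=1+np.argmax(st[1:,4]);return (l==k).astype(np.uint8)
def ell(m):
    c=max(cv2.findContours(m,0,cv2.CHAIN_APPROX_NONE)[0],key=len)
    return cv2.fitEllipse(cv2.convexHull(c)),c
def circ(P):
    A=np.c_[2*P[:,:2],np.ones(len(P))];x=np.linalg.lstsq(A,(P[:,:2]**2).sum(1),rcond=None)[0]
    return x[:2],np.sqrt(x[2]+x[:2]@x[:2])
for nm,bt,bs,f in [
 ("cap",(305,175,350,225),(330,195,372,245),lambda h:(h[...,1]<60)&(h[...,2]>140)),
 ("big",(335,245,390,295),(265,245,320,300),lambda h:(h[...,1]<60)&(h[...,2]>140)),
 ("rest",(180,200,240,275),(280,160,346,200),lambda h:(h[...,0]<13)&(h[...,1]>100)),
 ("cup",(440,170,490,225),(355,310,410,385),lambda h:((h[...,0]<8)|(h[...,0]>172))&(h[...,1]>150)),
 ("pinkchk",(180,290,260,350),(210,170,270,220),lambda h:(h[...,0]>150)&(h[...,1]>60)),
 ]:
    for v,i,b,C in(("top",t,bt,CT),("side",s,bs,CS)):
        m=mask(i,b,f);e,c=ell(m);z=C[...,2][m>0];z=z[(z>-.02)&(z<.2)]
        x,y,w,h=cv2.boundingRect(c)
        print(nm,v,m.sum(),np.round(e[0],1),np.round(e[1],1),"bb",x,y,w,h,"z pct",np.round(np.percentile(z,[2,50,95]),4))
    
# depth-based top faces
def disc(C,cx,cy,r,z0,z1):
    m=(np.hypot(C[...,0]-cx,C[...,1]-cy)<r)&(C[...,2]>z0)&(C[...,2]<z1);return C[m]
p=onplane(t,326,202,.129);print("capguess",p)
for nm,g,z0,z1 in(("cap",onplane(t,326,202,.129),.122,.14),("tin",onplane(t,226,189,.027),.02,.04),("bottle",onplane(t,306,232,.13),.122,.145),("disp",onplane(t,328,166,.09),.06,.11),("cup",onplane(t,464,196,.095),.088,.105),("rest",onplane(t,209,231,.01),.010,.02),("foot",onplane(t,326,212,.012),.008,.02)):
    for v,C in(("t",CT),("s",CS)):
        P=disc(C,g[0],g[1],.05 if nm!="rest" else .075,z0,z1)
        if len(P)>20:
            (c,r)=cv2.minEnclosingCircle((P[:,:2]*1000).astype(np.float32));print(nm,v,len(P),"mean",np.round(P.mean(0),4),"encl",np.round(c,1),round(r,1))
E
```

```text
cap top 672 [326.6 199.3] [28.7 29.6] bb 312 186 30 28 z pct [0.1246 0.1279 0.1307]
cap side 437 [351.1 210.8] [19.2 28.4] bb 337 202 29 19 z pct [0.1228 0.1282 0.1308]
big top 1105 [363.4 267.6] [36.8 37.8] bb 345 249 38 38 z pct [0.0649 0.0686 0.0715]
big side 848 [291.3 263.7] [28.  38.1] bb 272 250 39 29 z pct [0.0642 0.0684 0.0714]
rest top 20 [222.9 221.5] [5.8 7.6] bb 220 218 7 8 z pct [0.0035 0.0061 0.0092]
rest side 8 [330.6 176.3] [3.  3.8] bb 329 175 4 4 z pct [0.002  0.004  0.0073]
cup top 1042 [461.2 198.4] [38.3 47.3] bb 440 177 44 42 z pct [0.0001 0.0516 0.0946]
cup side 2304 [381.3 345.6] [48.  65.1] bb 360 315 46 65 z pct [0.004  0.0593 0.0937]
pinkchk top 2557 [220.3 324.3] [54.5 70.2] bb 187 295 69 54 z pct [0.001  0.0061 0.014 ]
pinkchk side 1382 [235.5 193.7] [38.9 53.3] bb 215 173 47 44 z pct [0.0008 0.0061 0.014 ]
capguess [0.51986367 0.00590828 0.129     ]
cap t 721 mean [0.524  0.0045 0.1278] encl [524.9   4.4] 30.8
cap s 520 mean [5.252e-01 2.000e-04 1.276e-01] encl [514.3   7.7] 44.2
tin t 665 mean [0.5807 0.2248 0.0261] encl [581.7 225.1] 32.9
tin s 391 mean [0.5829 0.2207 0.0259] encl [581.7 223.4] 35.8
bottle t 371 mean [0.4631 0.0454 0.1288] encl [472.9  37.9] 34.8
bottle s 250 mean [0.4635 0.0422 0.1282] encl [474.5  38.7] 33.9
disp t 340 mean [ 0.6035 -0.0026  0.0804] encl [607.6  -2.9] 21.8
disp s 363 mean [ 0.6066 -0.0133  0.0776] encl [594.1  -4.7] 37.9
cup t 238 mean [ 0.5364 -0.2823  0.0931] encl [ 534.5 -280.6] 40.3
cup s 358 mean [ 0.5359 -0.2814  0.0925] encl [ 536.  -281.9] 41.4
rest t 455 mean [0.4861 0.266  0.0128] encl [489.3 263.9] 74.7
rest s 269 mean [0.4853 0.2658 0.0129] encl [488.2 264.2] 73.5
foot t 326 mean [0.5075 0.0035 0.0116] encl [524.7   4.1] 43.7
foot s 381 mean [ 0.5228 -0.0177  0.0119] encl [ 5.26e+02 -4.00e-01] 45.6
```

```bash
python3 - <<'E'
from h import *
s=load("side0");t=load("top0");CT=cloud(t);CS=cloud(s)
print("cap",tri(t,(326.6,199.3),s,(351.1,210.8)),onplane(t,326.6,199.3,.129),onplane(s,351.1,210.8,.129))
print("big",tri(t,(363.4,267.6),s,(291.3,263.7)))
def circ(P):
    c=None
    for _ in range(8):
        A=np.c_[2*P[:,:2],np.ones(len(P))];x=np.linalg.lstsq(A,(P[:,:2]**2).sum(1),rcond=None)[0];r=np.sqrt(x[2]+x[:2]@x[:2])
        e=abs(np.hypot(*(P[:,:2]-x[:2]).T)-r);k=e<max(.004,2*np.median(e));P=P[k]
    return np.round(x[:2],4),round(r,4),len(P)
for v,C in(("t",CT),("s",CS)):
    g=np.array([.51,.264])
    m=(np.hypot(C[...,0]-.505,C[...,1]-.262)<.065)&(C[...,2]>.0105)&(C[...,2]<.02)
    print("rest rim",v,circ(C[m]),C[m][:,2].max())
    m=(np.hypot(C[...,0]-.535,C[...,1]+.282)<.05)&(C[...,2]>.088)&(C[...,2]<.105)
    print("cup rim",v,circ(C[m]),np.percentile(C[m][:,2],95))
    m=(np.hypot(C[...,0]-.463,C[...,1]-.045)<.028)&(C[...,2]>.123)&(C[...,2]<.14)
    c,r=cv2.minEnclosingCircle((C[m][:,:2]*1000).astype(np.float32));print("bottle",v,C[m].mean(0),c,r)
    m=(np.hypot(C[...,0]-.582,C[...,1]-.224)<.036)&(C[...,2]>.022)&(C[...,2]<.035)
    print("tin",v,C[m].mean(0))
    m=(np.hypot(C[...,0]-.605,C[...,1]+.003)<.026)&(C[...,2]>.084)&(C[...,2]<.1)
    print("disp",v,C[m].mean(0))
    m=(np.hypot(C[...,0]-.58,C[...,1]+.23)<.05)&(C[...,2]>.006)&(C[...,2]<.02)
    print("guard",v,C[m].mean(0),C[m].min(0),C[m].max(0))
    m=(np.hypot(C[...,0]-.524,C[...,1]-.003)<.04)&(C[...,2]>.126)&(C[...,2]<.14)
    c,r=cv2.minEnclosingCircle((C[m][:,:2]*1000).astype(np.float32));print("cap",v,C[m].mean(0),c,r)
# rim via rays: dark/edge pts of cup
E
```

```text
cap (array([0.52695926, 0.00456682, 0.12658913]), np.float64(0.0020601930804581177)) [0.52530197 0.00457627 0.129     ] [0.52752772 0.00224983 0.129     ]
big (array([ 0.39513347, -0.06871291,  0.06656394]), np.float64(0.0018871218190670642))
rest rim t (array([0.4919, 0.2605]), np.float64(0.0541), 261) 0.019951894730733423
cup rim t (array([ 0.5344, -0.2796]), np.float64(0.038), 238) 0.0963476370087634
bottle t [0.46129769 0.04673947 0.12893476] (461.6224365234375, 46.620452880859375) 20.80818748474121
tin t [0.58091494 0.22483255 0.02622045]
disp t [ 0.60660583 -0.00261894  0.08805246]
guard t [ 0.59270552 -0.24987166  0.0122086 ] [ 0.53461443 -0.27662503  0.00601087] [ 0.62408555 -0.21864838  0.01926721]
cap t [0.52451387 0.00440378 0.12832136] (524.8648071289062, 4.446366786956787) 30.085113525390625
rest rim s (array([0.4941, 0.2578]), np.float64(0.0543), 151) 0.019786496811088596
cup rim s (array([ 0.536 , -0.2824]), np.float64(0.038), 358) 0.09614177834616693
bottle s [0.46327867 0.04260559 0.12835575] (464.109619140625, 44.869659423828125) 22.52622413635254
tin s [0.58305343 0.22120216 0.02608305]
disp s [ 0.6090475  -0.00855779  0.08829862]
guard s [ 0.58281993 -0.25642687  0.01257527] [ 0.53506148 -0.27384196  0.00604337] [ 0.62424941 -0.22284076  0.01974843]
cap s [5.25818607e-01 4.86186934e-04 1.28427512e-01] (525.2535400390625, 1.5660170316696167) 30.785245895385742
```

```bash
cat >> h.py <<'E'
from scipy.spatial.transform import Rotation as Ro
def go(tgt,jaw):
    """shift (30mm units, tool axes) and turn (deg) to reach TCP tgt with tool straight down, jaw line at angle jaw deg"""
    from rig import ctrl
    o=ctrl.get_obs();R=Ro.from_quat(o["orientation"]);M=R.as_matrix()
    best=None
    for k in(0,180,-180):
        a=np.radians(jaw+k);y=np.array([np.cos(a),np.sin(a),0]);z=np.array([0,0,-1.]);x=np.cross(y,z)
        rv=(R.inv()*Ro.from_matrix(np.c_[x,y,z])).as_rotvec(degrees=True)
        if best is None or np.linalg.norm(rv)<np.linalg.norm(best):best=rv
    print("t",o["time_s"],"pos",np.round(o["position"],4),"jaw",round(np.degrees(np.arctan2(M[1,1],M[0,1])),2),"F",np.round(o["force"],2),"w",round(o["gripper_width"],4),"q",np.round(o["q"],2))
    print("shift",np.round(M.T@(np.array(tgt)-o["position"])/.03,3),"turn",np.round(best,2))
E
python3 -c "
from h import *
go((.526,.0035,.25),26)"
```

```text
t 0.1 pos [0.1174 0.5113 0.2558] jaw 77.06 F [-0.3   1.04 -0.56] w 0.0854 q [ 1.21  0.29 -0.15  1.13 -0.    1.43]
shift [-17.064 -13.448   0.206] turn [-6.000e-02  2.000e-02  5.106e+01]
```

```bash
python3 -m pendant '[[1,[-1.0,-0.8,0],[0,0,5]],[1,[-8.5,-6.7,0.1],[0,0,25]],[1,[-8.5,-6.7,0.1],[0,0,25]],[1,[-8.5,-6.7,0.1],[0,0,25]],[1,[-17.06,-13.45,0.2],[0,0,51]],[1,[-17.06,-13.45,0.2],[0,0,51]],[1,[-17.06,-13.45,0.2],[0,0,51]],[1,[-17.06,-13.45,0.2],[0,0,51]],[1,[-17.06,-13.45,0.2],[0,0,51]],[1,[-17.06,-13.45,0.2],[0,0,51]],[1,[-17.06,-13.45,0.2],[0,0,51]],[1,[-17.06,-13.45,0.2],[0,0,51]]]'; python3 -c "
from h import *
go((.526,.0035,.25),26)"
```

```text
time_s: 1.1
position: [0.4296, 0.1225, 0.2517]
orientation: [0.53, 0.848, 0.0, -0.0]
force: [0.1, 1.1, 0.1]
gripper_width: 0.0853
t 1.1 pos [0.4296 0.1225 0.2517] jaw 26.05 F [0.07 1.15 0.13] w 0.0853 q [ 0.11  0.15 -0.35  1.07  0.    1.23]
shift [-4.976  1.145  0.057] turn [-0.   -0.    0.05]
```

```bash
python3 -m pendant '[[1,[-4.98,1.15,0.06],[0,0,0]],[1,[-4.98,1.15,0.06],[0,0,0]],[1,[-4.98,1.15,0.06],[0,0,0]],[1,[-4.98,1.15,0.06],[0,0,0]],[1,[-4.98,1.15,0.06],[0,0,0]],[1,[-4.98,1.15,0.06],[0,0,0]]]'; python3 -c "
from h import *
go((.526,.0035,.118),26)
from rig import ctrl
for n in('side','top'):
    i=ctrl.get_image(n); np.savez(n+'1.npz',**i)
    u,v=(int(round(float(k))) for k in proj(i,np.array([.526,.0035,.23])));print(u,v)
    f=i['frame'];y=max(0,v-100);x=max(0,u-130);cv2.imwrite('pics/%s1.png'%n,cv2.resize(f[y:y+200,x:x+260],None,fx=3,fy=3,interpolation=2)[:,:,::-1])
"
```

```text
time_s: 1.6
position: [0.5257, 0.0044, 0.2492]
orientation: [0.531, 0.848, -0.0, -0.001]
force: [-0.4, 0.5, 0.6]
gripper_width: 0.0856
t 1.6 pos [0.5257 0.0044 0.2492] jaw 25.92 F [-0.42  0.45  0.57] w 0.0856 q [-0.13  0.3  -0.16  1.11  0.    0.99]
shift [-3.400e-02  2.000e-03  4.372e+00] turn [-0.07 -0.05 -0.08]
351 171
328 185
```

View pics/side1.png

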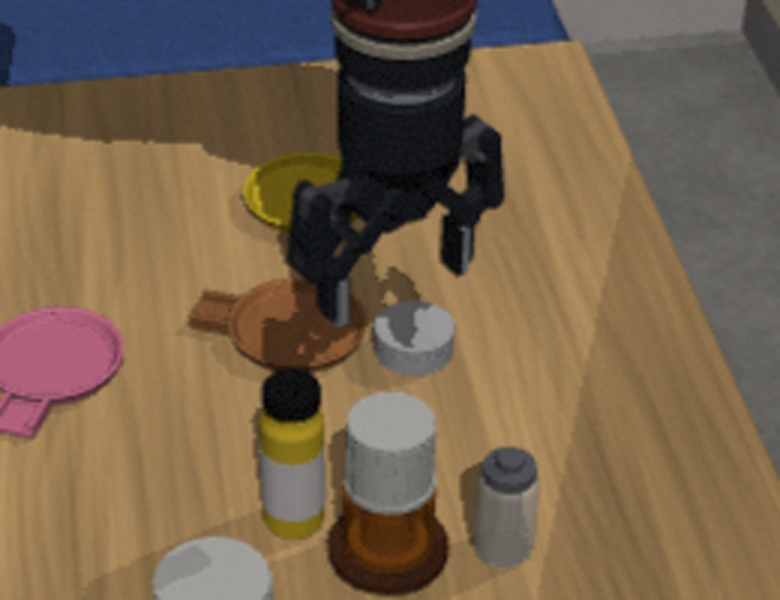

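View pics/top1.png

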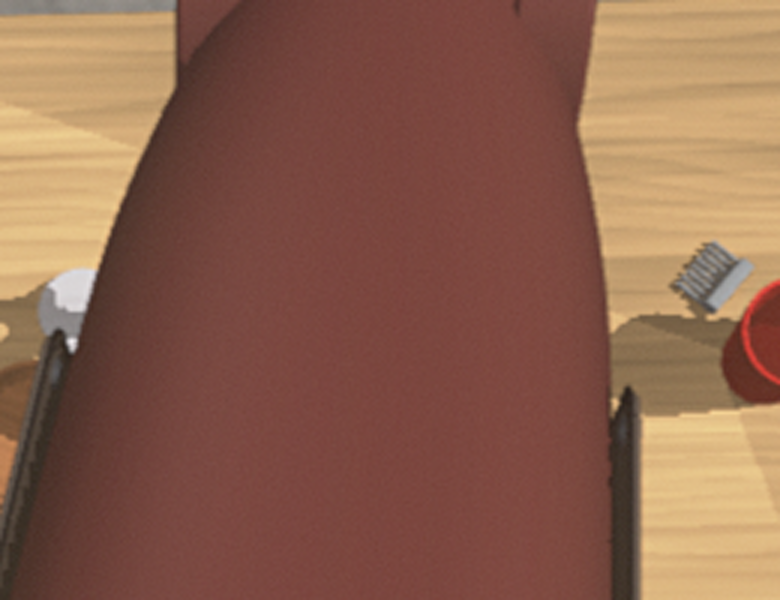

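```bash
python3 - <<'E'
from h import *
s=load("side1");C=cloud(s)
for nm,(x0,y0,x1,y1) in(("L",(318,155,340,182)),("R",(364,140,382,166))):
    P=C[y0:y1,x0:x1].reshape(-1,3);P=P[(P[:,2]>.2)&(P[:,2]<.3)&(np.hypot(P[:,0]-.526,P[:,1])<.1)]
    print(nm,len(P),P.min(0),P.max(0))
    l=P[P[:,2]<P[:,2].min()+.01];print(l.mean(0),l.min(0),l.max(0))
E
```

```text
L 314 [ 0.45867327 -0.04185565  0.23622791] [ 0.49781166 -0.00860899  0.29994629]
[ 0.486937   -0.02409253  0.24172366] [ 0.47962166 -0.02795193  0.23622791] [ 0.49249138 -0.01834033  0.24583531]
R 241 [ 5.60544695e-01 -1.73863186e-04  2.37050844e-01] [0.58678105 0.03601913 0.29911468]
[0.56831638 0.02136147 0.24164974] [0.56125677 0.01152696 0.23705084] [0.57886563 0.03392514 0.24677011]
```

```bash
python3 -m pendant '[[1,[0,0,1.3],[0,0,0]],[1,[0,0,2.6],[0,0,0]],[1,[0,0,3.6],[0,0,0]],[1,[0,0,4.2],[0,0,0]],[1,[0,0,4.65],[0,0,0]],[1,[0,0,4.65],[0,0,0]]]'; python3 -m pendant '[[0,[0,0,0],[0,0,0]],[0,[0,0,0],[0,0,0]],[0,[0,0,0],[0,0,0]],[0,[0,0,0],[0,0,0]],[0,[0,0,0],[0,0,0]],[0,[0,0,0],[0,0,0]]]'; python3 -c "
from h import *
go((.5255,.0045,.1035),26)"
```

```text
time_s: 2.2
position: [0.5227, 0.0071, 0.1082]
orientation: [0.529, 0.849, -0.001, -0.002]
force: [-1.1, -0.3, -0.8]
gripper_width: 0.0855
time_s: 2.7
position: [0.5259, 0.0059, 0.1119]
orientation: [0.529, 0.848, 0.001, 0.001]
force: [-2.4, 1.2, 6.8]
gripper_width: 0.0593
t 2.7 pos [0.5259 0.0059 0.1119] jaw 26.08 F [-2.41  1.23  6.75] w 0.0593 q [-0.13  0.42 -0.38  0.77  0.    0.99]
shift [-0.035 -0.032  0.281] turn [0.1  0.02 0.08]
```

```bash
python3 -m pendant '[[0,[0,0,0],[0,0,0]],[0,[0,0,0],[0,0,0]],[0,[0,0,0],[0,0,0]]]';  python3 -m pendant '[[0,[0,0,0.1],[0,0,0]],[0,[0,0,0.2],[0,0,0]],[0,[0,0,0.2],[0,0,0]],[0,[0,0,0.2],[0,0,0]]]'
```

```text
time_s: 2.95
position: [0.5259, 0.0058, 0.1119]
orientation: [0.529, 0.848, 0.001, 0.001]
force: [-2.7, 2.1, 6.2]
gripper_width: 0.0592
time_s: 3.28
position: [0.5259, 0.0058, 0.1064]
orientation: [0.529, 0.848, 0.001, 0.001]
force: [-3.4, 1.3, 14.0]
gripper_width: 0.0588
```

```bash
python3 -m pendant '[[0,[0,0,0.03],[0,0,0]],[0,[0,0,0.03],[0,0,0]],[0,[0,0,0.03],[0,0,-6]],[0,[0,0,0.03],[0,0,-12]]]'; python3 -c "
from h import *
go((.5255,.0045,.1035),26+60)"
```

```text
time_s: 3.62
position: [0.5256, 0.0063, 0.1056]
orientation: [0.436, 0.9, 0.001, 0.0]
force: [-7.3, 4.9, 17.4]
gripper_width: 0.0594
t 3.6167 pos [0.5256 0.0063 0.1056] jaw 38.32 F [-7.34  4.91 17.42] w 0.0594 q [-0.13  0.43 -0.38  0.76  0.    0.77]
shift [-0.045 -0.039  0.071] turn [ 1.100e-01  4.000e-02 -4.768e+01]
```

```bash
python3 -m pendant '[[0,[0,0,0],[0,0,-7]],[0,[0,0,0],[0,0,-14]],[0,[0,0,0],[0,0,-21]],[0,[0,0,0],[0,0,-28]]]'; python3 -c "
from h import *
from rig import ctrl
print(ctrl.get_obs()['wrist_torque'])
go((.5255,.0045,.1035),26+60)"
```

```text
time_s: 3.95
position: [0.5252, 0.0059, 0.1056]
orientation: [0.205, 0.979, 0.0, 0.0]
force: [-10.5, 1.0, 18.6]
gripper_width: 0.0595
[ 0.27632748  1.9870603  -0.47104303]
t 3.95 pos [0.5252 0.0059 0.1056] jaw 66.4 F [-10.53   1.04  18.58] w 0.0595 q [-0.13  0.43 -0.38  0.76  0.    0.28]
shift [-0.027 -0.038  0.07 ] turn [  0.02   0.04 -19.6 ]
```

```bash
python3 -m pendant '[[0,[0.05,0,-0.01],[0,0,-7]],[0,[0.06,0,-0.01],[0,0,-14]],[0,[0.06,0,-0.01],[0,0,-20.5]],[0,[0.06,0,-0.01],[0,0,-20.5]]]'; python3 -c "
from h import *
from rig import ctrl
print(ctrl.get_obs()['wrist_torque'])
go((.5255,.0045,.1035),26+60)
for n in('side',):
    i=ctrl.get_image(n); np.savez(n+'2.npz',**i)
    f=i['frame'];cv2.imwrite('pics/%s2.png'%n,cv2.resize(f[120:290,240:460],None,fx=3.5,fy=3.5,interpolation=2)[:,:,::-1])
"
```

```text
time_s: 4.28
position: [0.5241, 0.0056, 0.106]
orientation: [0.027, 1.0, -0.001, 0.001]
force: [-6.2, -4.1, 15.4]
gripper_width: 0.0593
[-0.61564357  1.33730114  0.28261867]
t 4.2833 pos [0.5241 0.0056 0.106 ] jaw 86.96 F [-6.15 -4.12 15.37] w 0.0593 q [-0.13  0.42 -0.39  0.76 -0.   -0.07]
shift [-0.049 -0.035  0.083] turn [-0.09  0.1   0.96]
```

View pics/side2.png

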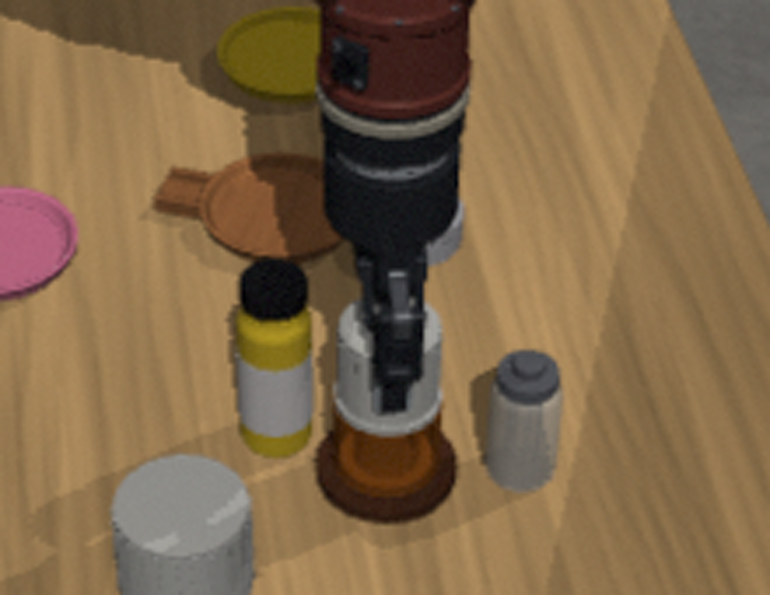

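The side view shows the jaws centred on the pressed cap at crop (390,365), with the bottle and dispenser untouched. Next I lift gently.

```bash
python3 -m pendant '[[0,[0,0,-0.15],[0,0,0]],[0,[0,0,-0.3],[0,0,0]],[0,[0,0,-0.45],[0,0,0]],[0,[0,0,-0.6],[0,0,0]]]'; python3 -c "
from h import *
go((.4919,.2605,.24),87)"
```

```text
time_s: 4.67
position: [0.5236, 0.0059, 0.1225]
orientation: [0.03, 1.0, -0.0, -0.0]
force: [-2.9, -2.0, -2.1]
gripper_width: 0.0596
t 4.6667 pos [0.5236 0.0059 0.1225] jaw 86.55 F [-2.91 -1.97 -2.13] w 0.0596 q [-0.13  0.4  -0.37  0.8  -0.   -0.07]
shift [ 1.567  8.403 -3.925] turn [-0.05 -0.   -0.45]
```

```bash
python3 -m pendant '[[0,[0,0,-1.0],[0,0,0]],[0,[0,0,-2.2],[0,0,0]],[0,[0,0,-3.1],[0,0,0]],[0,[0,0,-3.1],[0,0,0]],[0,[0,0,-3.1],[0,0,0]]]'; python3 -c "
from h import *
from rig import ctrl
go((.4919,.2605,.215),87)
i=ctrl.get_image('side'); np.savez('side3.npz',**i)
f=i['frame'];cv2.imwrite('pics/side3.png',cv2.resize(f[100:290,240:460],None,fx=3.1,fy=3.1,interpolation=2)[:,:,::-1])
"
```

```text
time_s: 5.08
position: [0.5253, 0.0065, 0.2169]
orientation: [0.03, 1.0, 0.0, 0.002]
force: [0.1, -0.3, -0.7]
gripper_width: 0.0591
t 5.0833 pos [0.5253 0.0065 0.2169] jaw 86.58 F [ 0.14 -0.3  -0.66] w 0.0591 q [-0.13  0.31 -0.23  1.02  0.   -0.07]
shift [1.617 8.386 0.059] turn [ 0.02  0.26 -0.42]
```

View pics/side3.png

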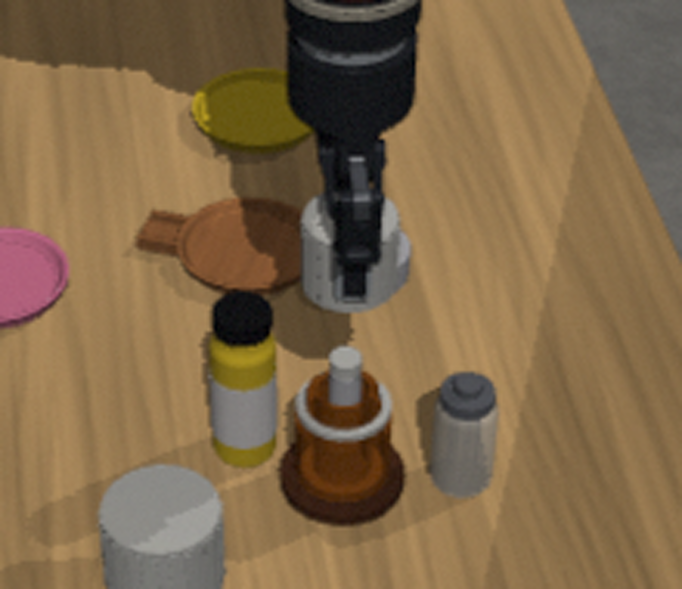

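The cap came free. The tube stands in the jar at crop (345,375) and the big cap was not moved. I'll measure how the cap sits in the hand and where the tube stands.

```bash
python3 - <<'E'
from h import *
s=load("side3");C=cloud(s);hsv=cv2.cvtColor(s["frame"],cv2.COLOR_RGB2HSV)
w=(hsv[...,1]<60)&(hsv[...,2]>90)
m=w&(np.hypot(C[...,0]-.525,C[...,1])<.045)&(C[...,2]>.15)&(C[...,2]<.26)
P=C[m];print("cap",len(P),P.min(0),P.max(0))
for z in np.arange(.175,.24,.01):
    q=P[abs(P[:,2]-z)<.005]
    if len(q)>10:
        A=np.c_[2*q[:,:2],np.ones(len(q))];x=np.linalg.lstsq(A,(q[:,:2]**2).sum(1),rcond=None)[0]
        # fixed radius 30.5 fit
        from scipy.optimize import least_squares
        r=least_squares(lambda c:np.hypot(*(q[:,:2]-c).T)-.0305,[.525,.006],loss='soft_l1',f_scale=.001).x
        print(round(z,3),len(q),np.round(r,4),np.round([q[:,0].min(),q[:,0].max()],4))
m=w&(np.hypot(C[...,0]-.525,C[...,1])<.02)&(C[...,2]>.096)&(C[...,2]<.13)
P=C[m];print("tube",len(P),P.min(0),P.max(0))
q=P[P[:,2]<.114]
print(least_squares(lambda c:np.hypot(*(q[:,:2]-c).T)-.011,[.525,.006],loss='soft_l1',f_scale=.001).x, P[P[:,2]>.1165].mean(0))
E
```

```text
cap 507 [ 0.49818698 -0.03187036  0.1778735 ] [0.55955163 0.02850312 0.23723587]
0.185 88 [0.5285 0.0059] [0.4991 0.5573]
0.195 72 [0.5288 0.0053] [0.5009 0.5557]
0.205 69 [0.5285 0.0052] [0.499  0.5583]
0.215 60 [0.5286 0.0054] [0.4995 0.5585]
0.225 64 [0.5289 0.0061] [0.4991 0.5596]
0.235 148 [0.5308 0.0103] [0.4982 0.5575]
tube 124 [ 0.51726581 -0.01203881  0.09653108] [0.53627255 0.01320951 0.12021893]
[0.52746099 0.00303609] [5.27396969e-01 3.99581025e-04 1.17908162e-01]
```

```bash
python3 -m pendant '[[0,[0.1,0.6,0],[0,0,0]],[0,[0.4,1.9,0],[0,0,0]],[0,[0.65,3.2,0],[0,0,0]],[0,[0.9,4.5,0],[0,0,0]],[0,[1.15,5.8,0],[0,0,0]],[0,[1.4,7.1,0.1],[0,0,0]],[0,[1.6,8.1,0.1],[0,0,0]],[0,[1.65,8.4,0.1],[0,0,0]],[0,[1.65,8.4,0.1],[0,0,0]],[0,[1.65,8.4,0.1],[0,0,0]]]'; python3 -c "
from h import *
from rig import ctrl
go((.4910,.2612,.060),87)
i=ctrl.get_image('side'); np.savez('side4.npz',**i)
f=i['frame'];cv2.imwrite('pics/side4.png',cv2.resize(f[60:250,240:460],None,fx=3.1,fy=3.1,interpolation=2)[:,:,::-1])
"
```

```text
time_s: 5.97
position: [0.4889, 0.2605, 0.2108]
orientation: [0.029, 1.0, -0.0, -0.001]
force: [-0.2, -0.7, -0.3]
gripper_width: 0.0589
t 5.9667 pos [0.4889 0.2605 0.2108] jaw 86.63 F [-0.24 -0.74 -0.25] w 0.0589 q [ 0.36  0.38 -0.15  1.04 -0.    0.42]
shift [-0.076  0.031  5.027] turn [-0.06 -0.09 -0.37]
```

View pics/side4.png

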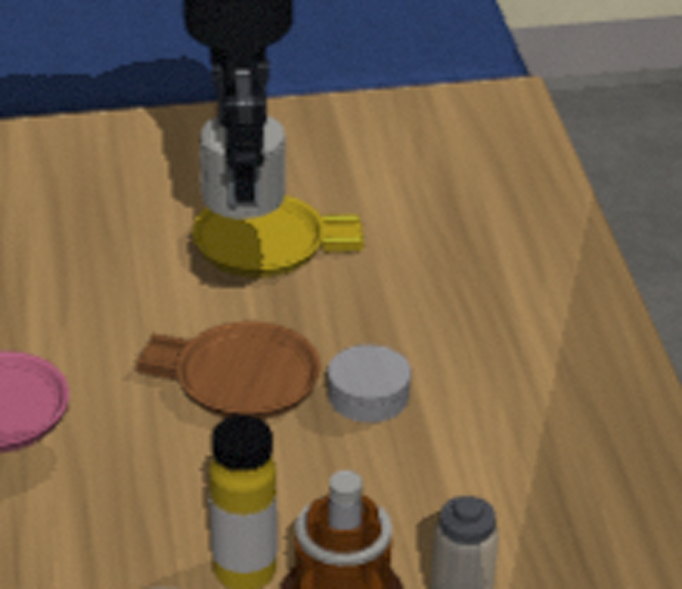

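```bash
python3 -m pendant '[[0,[-0.07,0.03,1.0],[0,0,0]],[0,[-0.07,0.03,2.3],[0,0,0]],[0,[-0.07,0.03,3.6],[0,0,0]],[0,[-0.07,0.03,4.5],[0,0,0]],[0,[-0.07,0.03,4.95],[0,0,0]],[0,[-0.07,0.03,4.95],[0,0,0]],[0,[-0.07,0.03,4.95],[0,0,0]]]'; python3 -c "
from h import *
from rig import ctrl
go((.4910,.2612,.043),87)
for n in('side','top'):
  i=ctrl.get_image(n); np.savez(n+'5.npz',**i)
  f=i['frame']
  f=f[100:240,250:410] if n=='side' else f[150:290,130:290]
  cv2.imwrite('pics/%s5.png'%n,cv2.resize(f,None,fx=4,fy=4,interpolation=2)[:,:,::-1])
"
```

```text
time_s: 6.6
position: [0.4916, 0.2601, 0.0631]
orientation: [0.031, 1.0, -0.0, -0.001]
force: [0.1, 0.1, -0.2]
gripper_width: 0.0591
t 6.6 pos [0.4916 0.2601 0.0631] jaw 86.46 F [ 0.09  0.09 -0.22] w 0.0591 q [ 0.36  0.53 -0.34  0.7  -0.    0.42]
shift [0.021 0.036 0.671] turn [-0.04 -0.08 -0.54]
```

View pics/side5.png

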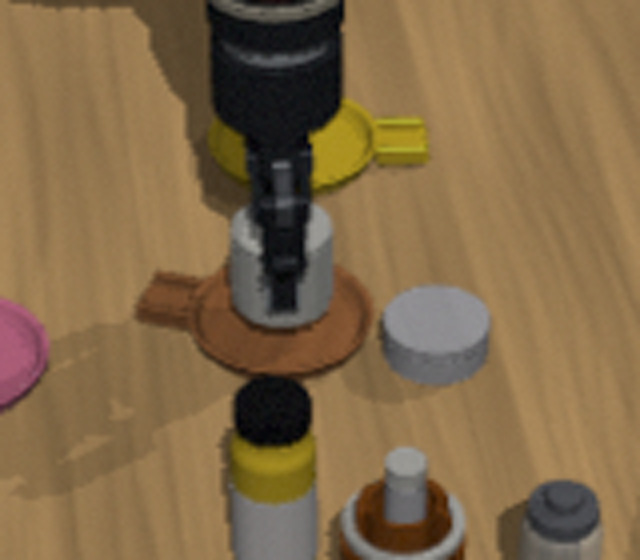

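View pics/top5.png

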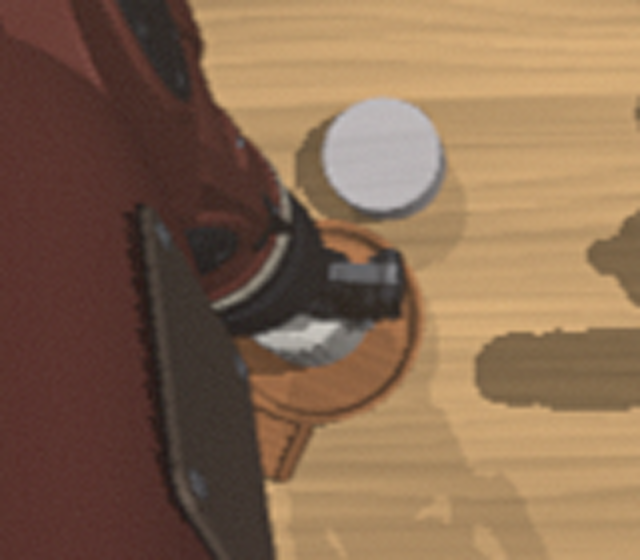

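```bash
python3 -m pendant '[[0,[0,0.03,0.3],[0,0,0]],[0,[0,0.03,0.55],[0,0,0]],[0,[0,0.03,0.6],[0,0,0]],[0,[0,0.03,0.6],[0,0,0]]]'; python3 -m pendant '[[0,[0,0,0.05],[0,0,0]],[0,[0,0,0.05],[0,0,0]]]'
```

```text
time_s: 7.03
position: [0.4912, 0.2623, 0.0448]
orientation: [0.03, 1.0, -0.0, -0.0]
force: [0.5, 0.1, 0.3]
gripper_width: 0.0591
time_s: 7.2
position: [0.4917, 0.2625, 0.0439]
orientation: [0.03, 1.0, 0.0, 0.0]
force: [-0.7, 0.1, 0.8]
gripper_width: 0.0589
```

```bash
python3 -m pendant '[[0,[0,0,0.05],[0,0,0]],[0,[0,0,0.05],[0,0,0]]]'
```

```text
time_s: 7.37
position: [0.4917, 0.2625, 0.0423]
orientation: [0.03, 1.0, -0.0, 0.0]
force: [0.3, -0.1, 0.4]
gripper_width: 0.059
```

```bash
python3 -m pendant '[[0,[0,0,0.04],[0,0,0]],[0,[0,0,0.04],[0,0,0]]]'
```

```text
time_s: 7.53
position: [0.4918, 0.2625, 0.0422]
orientation: [0.03, 1.0, 0.0, 0.0]
force: [-4.3, -1.1, 11.2]
gripper_width: 0.0594
```

```bash
python3 -m pendant '[[0,[0,0,-0.03],[0,0,0]],[0.9,[0,0,-0.03],[0,0,0]],[0.9,[0,0,-0.03],[0,0,0]],[0.9,[0,0,-0.03],[0,0,0]],[0.9,[0,0,-0.03],[0,0,0]]]'; python3 -c "
from h import *
go((.49,.262,.2),87)"
```

```text
time_s: 7.95
position: [0.4917, 0.2624, 0.042]
orientation: [0.03, 1.0, -0.0, -0.0]
force: [0.3, 0.9, -0.1]
gripper_width: 0.077
t 7.95 pos [0.4917 0.2624 0.042 ] jaw 86.56 F [ 0.3   0.94 -0.06] w 0.077 q [ 0.36  0.56 -0.36  0.65 -0.    0.42]
shift [ 0.055 -0.017 -5.268] turn [-0.01 -0.01 -0.44]
```

```bash
python3 -m pendant '[[0.9,[0,0,-0.8],[0,0,0]],[0.9,[0,0,-2.1],[0,0,0]],[0.9,[0,0,-3.4],[0,0,0]],[0.9,[0,0,-4.7],[0,0,0]],[0.9,[0,0,-5.5],[0,0,0]],[0.9,[0,0,-5.5],[0,0,0]]]'; python3 - <<'E'
from h import *
from rig import ctrl
for n in('side','top'):
  i=ctrl.get_image(n); np.savez(n+'6.npz',**i);f=i['frame']
  f=f[100:270,250:430] if n=='side' else f[150:290,170:370]
  cv2.imwrite('pics/%s6.png'%n,cv2.resize(f,None,fx=3.3,fy=3.3,interpolation=2)[:,:,::-1])
for n in('top6','side6'):
  s=load(n);C=cloud(s);hsv=cv2.cvtColor(s["frame"],cv2.COLOR_RGB2HSV)
  m=(np.hypot(C[...,0]-.525,C[...,1]-.003)<.02)&(C[...,2]>.113)&(C[...,2]<.125)
  P=C[m];v,u=np.nonzero(m);e=cv2.minEnclosingCircle(np.c_[u,v].astype(np.float32))
  print(n,"tube",len(P),P.mean(0),"px",u.mean(),v.mean(),e)
  m=(np.hypot(C[...,0]-.491,C[...,1]-.262)<.035)&(C[...,2]>.054)&(C[...,2]<.07)
  P=C[m];v,u=np.nonzero(m)
  print("cap",len(P),P.mean(0),cv2.minEnclosingCircle((P[:,:2]*1000).astype(np.float32)) if len(P) else 0,"px",u.mean(),v.mean())
  m=(np.hypot(C[...,0]-.493,C[...,1]-.26)<.062)&(np.hypot(C[...,0]-.493,C[...,1]-.26)>.04)&(C[...,2]>.0105)&(C[...,2]<.02)
  P=C[m]
  for _ in range(8):
    A=np.c_[2*P[:,:2],np.ones(len(P))];x=np.linalg.lstsq(A,(P[:,:2]**2).sum(1),rcond=None)[0];r=np.sqrt(x[2]+x[:2]@x[:2])
    q=abs(np.hypot(*(P[:,:2]-x[:2]).T)-r);P=P[q<max(.004,2*np.median(q))]
  print("rest",x[:2],r,len(P))
E
```

```text
time_s: 8.45
position: [0.4943, 0.2635, 0.2126]
orientation: [0.03, 1.0, 0.002, 0.004]
force: [0.2, -0.6, 0.1]
gripper_width: 0.0768
top6 tube 93 [0.52487502 0.00377616 0.11694406] px 326.9247311827957 200.95698924731184 ((327.0, 201.0), 5.385264873504639)
cap 578 [0.49066966 0.2622044  0.05799593] ((492.2557067871094, 262.2964782714844), 30.362260818481445) px 204.62283737024222 226.39792387543253
rest [0.49126675 0.26042153] 0.05456062421019772 278
side6 tube 69 [5.26580064e-01 2.85946618e-04 1.16914817e-01] px 350.6811594202899 215.8840579710145 ((350.5, 216.5), 5.147915363311768)
cap 313 [0.4944419  0.25792197 0.0578818 ] ((495.2730407714844, 259.7784423828125), 33.112396240234375) px 319.63897763578274 163.5079872204473
rest [0.49321114 0.25828102] 0.05480901682170396 141
```

View pics/side6.png

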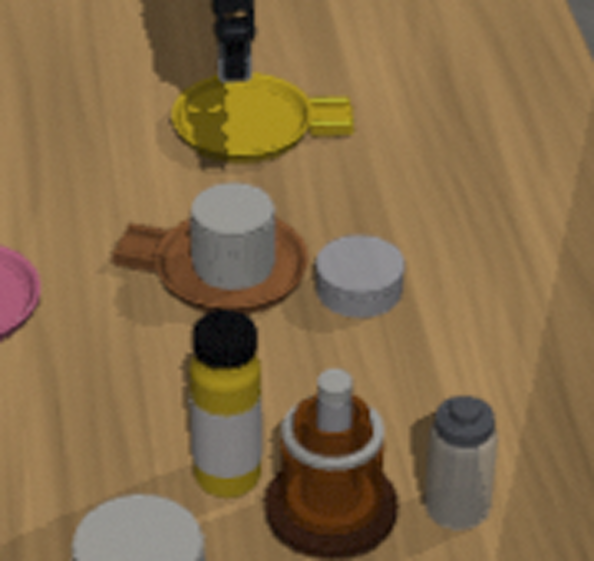

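View pics/top6.png

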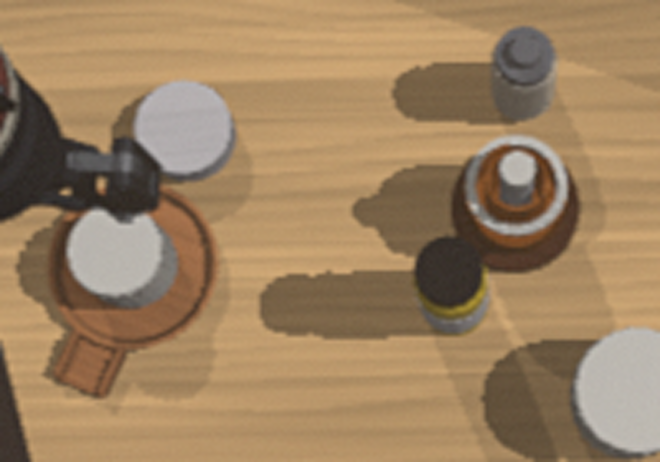

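The cap stands in the dish, its top at z≈0.058 and about 2 mm off the dish centre. Bystanders are in place, and the tube top is at (327,201) in the top view and (350,216) in the side view. Next the tube.

```bash
python3 -c "
from h import *
t=load('top6');s=load('side6');print(tri(t,(327,201),s,(350.6,216.2)))
go((.5255,.0045,.2),87)"
```

```text
(array([0.52642776, 0.00356704, 0.11280838]), np.float64(0.0012465986230380877))
t 8.55 pos [0.4922 0.2626 0.2077] jaw 86.56 F [-1.33 -0.74 -0.2 ] w 0.0769 q [ 0.36  0.38 -0.15  1.03  0.    0.42]
shift [-1.624 -8.523  0.254] turn [ 0.04  0.1  -0.44]
```

```bash
python3 -m pendant '[[0.7,[-0.15,-0.8,0],[0,0,0]],[0.7,[-0.4,-2.1,0],[0,0,0]],[0.7,[-0.65,-3.4,0],[0,0,0]],[0.7,[-0.9,-4.7,0],[0,0,0]],[0.7,[-1.15,-6,0.1],[0,0,0]],[0.7,[-1.4,-7.3,0.1],[0,0,0]],[0.7,[-1.6,-8.3,0.2],[0,0,0]],[0.7,[-1.62,-8.52,0.25],[0,0,0]],[0.7,[-1.62,-8.52,0.25],[0,0,0]],[0.7,[-1.62,-8.52,0.25],[0,0,0]]]';python3 -c "
from h import *
from rig import ctrl
go((.5255,.0045,.118),87)
i=ctrl.get_image('side');f=i['frame'];cv2.imwrite('pics/side7.png',cv2.resize(f[110:270,270:430],None,fx=3.7,fy=3.7,interpolation=2)[:,:,::-1])"
```

```text
time_s: 9.38
position: [0.524, 0.0046, 0.1982]
orientation: [0.031, 1.0, 0.0, -0.001]
force: [0.1, 0.0, -0.2]
gripper_width: 0.0599
t 9.3833 pos [0.524  0.0046 0.1982] jaw 86.5 F [ 0.13  0.05 -0.23] w 0.0599 q [-0.13  0.33 -0.25  0.99  0.   -0.07]
shift [-5.800e-02 -2.000e-03  2.674e+00] turn [ 0.03 -0.15 -0.5 ]
```

View pics/side7.png

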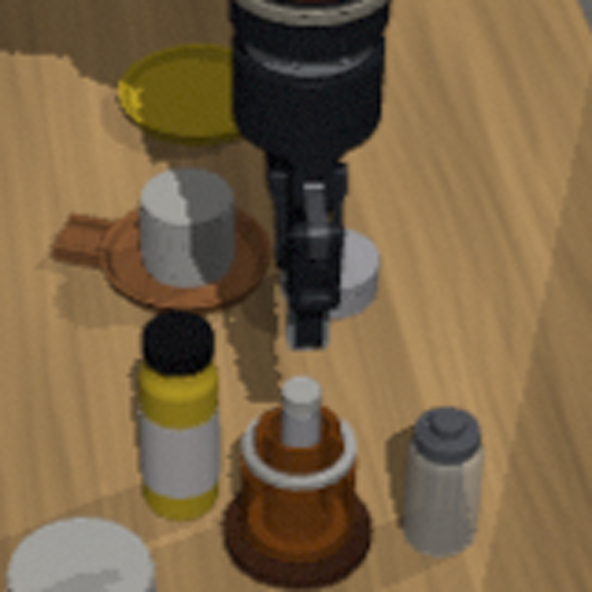

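```bash
python3 -m pendant '[[0.7,[-0.03,0,0.8],[0,0,0]],[0.7,[-0.03,0,1.7],[0,0,0]],[0.7,[-0.03,0,2.3],[0,0,0]],[0.7,[-0.03,0,2.65],[0,0,0]],[0.7,[-0.03,0,2.65],[0,0,0]],[0.3,[-0.03,0,2.65],[0,0,0]],[0,[-0.03,0,2.65],[0,0,0]],[0,[-0.03,0,2.65],[0,0,0]],[0,[-0.03,0,2.65],[0,0,0]],[0,[-0.03,0,2.65],[0,0,0]],[0,[-0.03,0,2.65],[0,0,0]]]';python3 -c "
from h import *
from rig import ctrl
go((.5344,-.2800,.245),87)
i=ctrl.get_image('side');f=i['frame'];cv2.imwrite('pics/side8.png',cv2.resize(f[110:270,270:430],None,fx=3.7,fy=3.7,interpolation=2)[:,:,::-1])"
```

```text
time_s: 10.35
position: [0.5267, 0.0044, 0.1212]
orientation: [0.03, 1.0, 0.0, 0.001]
force: [-1.1, 0.4, 6.9]
gripper_width: 0.0201
t 10.35 pos [0.5267 0.0044 0.1212] jaw 86.56 F [-1.08  0.41  6.9 ] w 0.0201 q [-0.13  0.41 -0.36  0.8   0.   -0.07]
shift [-0.835 -9.446 -4.125] turn [ 0.01  0.13 -0.44]
```

View pics/side8.png

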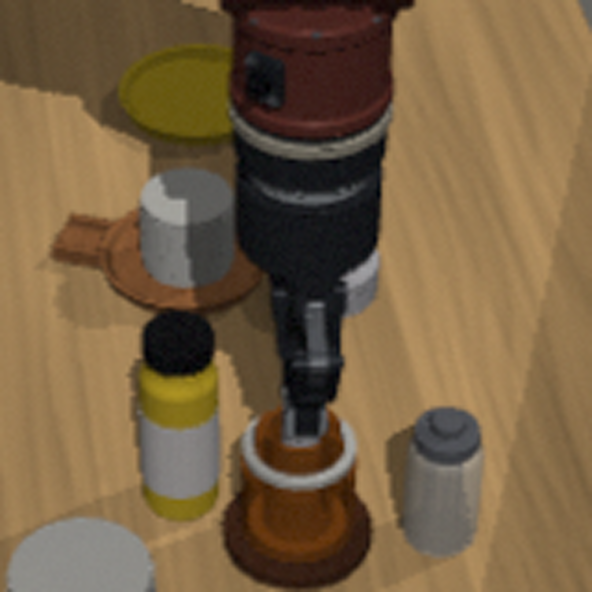

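The tube is gripped (width 20 mm, matching the −2 mm offset seen on the cap). Lifting straight up.

```bash
python3 -m pendant '[[0,[0,0,-0.4],[0,0,0]],[0,[0,0,-1.2],[0,0,0]],[0,[0,0,-2.2],[0,0,0]],[0,[0,0,-3.2],[0,0,0]],[0,[0,0,-4.1],[0,0,0]],[0,[0,0,-4.1],[0,0,0]],[0,[0,0,-4.1],[0,0,0]]]';python3 -c "
from h import *
from rig import ctrl
go((.5344,-.2800,.245),87)
i=ctrl.get_image('side');f=i['frame'];cv2.imwrite('pics/side9.png',cv2.resize(f[90:290,250:430],None,fx=3,fy=3,interpolation=2)[:,:,::-1])"
```

```text
time_s: 10.98
position: [0.5268, 0.0042, 0.2448]
orientation: [0.03, 1.0, -0.0, 0.002]
force: [0.2, 0.1, -1.4]
gripper_width: 0.0195
t 10.9833 pos [0.5268 0.0042 0.2448] jaw 86.55 F [ 0.15  0.06 -1.43] w 0.0195 q [-0.13  0.3  -0.17  1.09  0.   -0.07]
shift [-8.22e-01 -9.44e+00 -2.00e-03] turn [-0.01  0.21 -0.45]
```

View pics/side9.png

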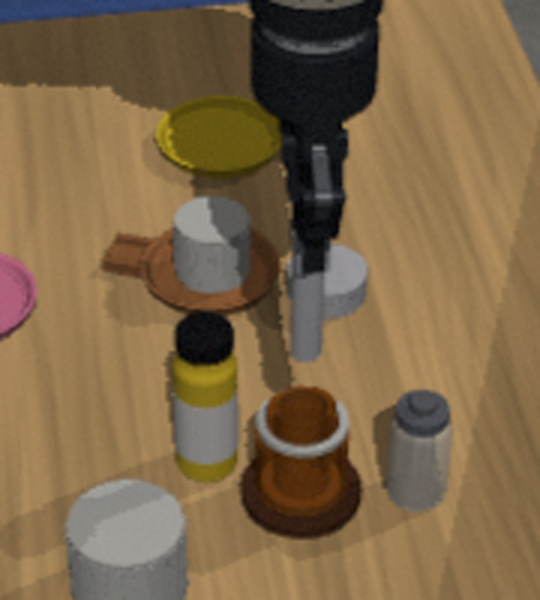

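```bash
python3 -m pendant '[[0,[-0.05,-0.8,0],[0,0,0]],[0,[-0.18,-2.1,0],[0,0,0]],[0,[-0.3,-3.4,0],[0,0,0]],[0,[-0.42,-4.7,0],[0,0,0]],[0,[-0.54,-6,0],[0,0,0]],[0,[-0.65,-7.3,0],[0,0,0]],[0,[-0.75,-8.5,0],[0,0,0]],[0,[-0.82,-9.3,0],[0,0,0]],[0,[-0.82,-9.45,0],[0,0,0]],[0,[-0.82,-9.45,0],[0,0,0]],[0,[-0.82,-9.45,0],[0,0,0]]]';python3 -c "
from h import *
from rig import ctrl
go((.5344,-.2800,.123),87)
i=ctrl.get_image('side');np.savez('side10.npz',**i);f=i['frame'];cv2.imwrite('pics/side10.png',cv2.resize(f[210:400,290:460],None,fx=3.1,fy=3.1,interpolation=2)[:,:,::-1])"
```

```text
time_s: 11.95
position: [0.5328, -0.2793, 0.2419]
orientation: [0.03, 1.0, 0.001, -0.001]
force: [0.5, -0.0, -0.6]
gripper_width: 0.0198
t 11.95 pos [ 0.5328 -0.2793  0.2419] jaw 86.54 F [ 0.51 -0.04 -0.62] w 0.0198 q [-0.6   0.45  0.04  1.17  0.   -0.54]
shift [-0.063 -0.025  3.964] turn [ 0.09 -0.11 -0.46]
```

View pics/side10.png

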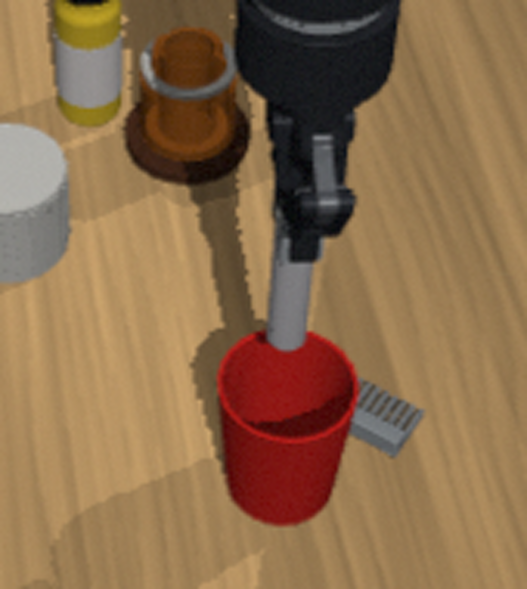

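```bash
python3 -m pendant '[[0,[-0.05,-0.02,0.8],[0,0,0]],[0,[-0.05,-0.02,1.8],[0,0,0]],[0,[-0.05,-0.02,2.8],[0,0,0]],[0,[-0.05,-0.02,3.6],[0,0,0]],[0,[-0.05,-0.02,4.1],[0,0,0]],[0,[-0.05,-0.02,4.25],[0,0,0]],[0,[-0.05,-0.02,4.25],[0,0,0]]]';python3 -c "
from h import *
from rig import ctrl
go((.5344,-.2800,.109),87)
i=ctrl.get_image('side');f=i['frame'];cv2.imwrite('pics/side11.png',cv2.resize(f[210:400,290:460],None,fx=3.1,fy=3.1,interpolation=2)[:,:,::-1])"
```

```text
time_s: 12.58
position: [0.5343, -0.279, 0.1146]
orientation: [0.029, 1.0, 0.001, -0.001]
force: [0.2, 0.1, -0.4]
gripper_width: 0.0197
t 12.5833 pos [ 0.5343 -0.279   0.1146] jaw 86.65 F [ 0.23  0.09 -0.4 ] w 0.0197 q [-0.6   0.55 -0.15  0.88  0.   -0.54]
shift [-0.006 -0.032  0.188] turn [ 0.08 -0.12 -0.35]
```

View pics/side11.png

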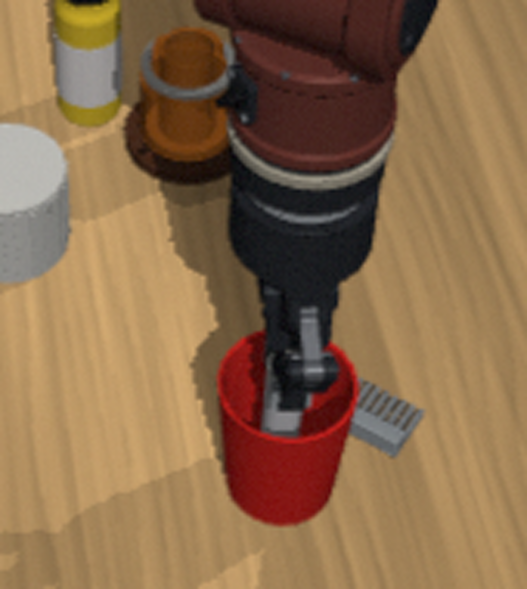

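```bash
python3 -m pendant '[[0,[0,-0.02,0.1],[0,0,0]],[0,[0,-0.02,0.1],[0,0,0]]]'; python3 -m pendant '[[0,[0,0,0.06],[0,0,0]],[0,[0,0,0.06],[0,0,0]]]'
```

```text
time_s: 12.8
position: [0.5355, -0.2816, 0.1136]
orientation: [0.03, 1.0, -0.001, 0.001]
force: [0.7, -0.2, 0.6]
gripper_width: 0.0197
time_s: 12.97
position: [0.535, -0.2816, 0.1112]
orientation: [0.03, 1.0, -0.0, 0.0]
force: [-0.4, 0.5, -0.4]
gripper_width: 0.0201
```

```bash
python3 -m pendant '[[0,[0,0,0.06],[0,0,0]],[0,[0,0,0.06],[0,0,0]],[0.36,[0,0,0.06],[0,0,0]],[0.36,[0,0,0.06],[0,0,0]],[0.36,[0,0,0.06],[0,0,0]],[0.36,[0,0,0.06],[0,0,0]]]'; python3 -m pendant '[[0.36,[0,0,-0.15],[0,0,0]],[0.36,[0,0,-0.5],[0,0,0]],[0.36,[0,0,-1.2],[0,0,0]],[0.36,[0,0,-2.2],[0,0,0]],[0.36,[0,0,-3.3],[0,0,0]],[0.36,[0,0,-4.3],[0,0,0]],[0.36,[0,0,-4.3],[0,0,0]]]';python3 -c "
from h import *
from rig import ctrl
go((.35,-.2800,.25),87)
i=ctrl.get_image('side');f=i['frame'];cv2.imwrite('pics/side12.png',f[:,:,::-1])"
```

```text
time_s: 13.47
position: [0.5347, -0.2814, 0.1089]
orientation: [0.03, 1.0, 0.0, -0.0]
force: [-0.0, 0.2, 0.4]
gripper_width: 0.0307
time_s: 14.05
position: [0.5371, -0.283, 0.2454]
orientation: [0.03, 1.0, -0.003, 0.004]
force: [1.2, -0.2, 1.1]
gripper_width: 0.0304
t 14.05 pos [ 0.5371 -0.283   0.2454] jaw 86.57 F [ 1.24 -0.23  1.14] w 0.0304 q [-0.61  0.45  0.05  1.16  0.   -0.55]
shift [ 6.231 -0.276 -0.206] turn [-0.3   0.49 -0.43]
```

View pics/side12.png

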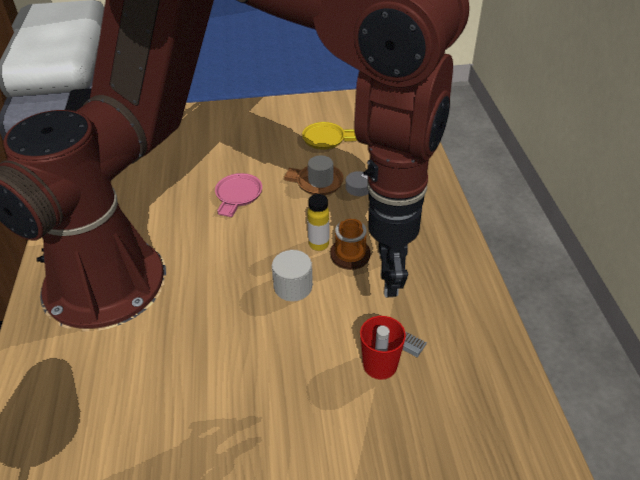

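The side view shows the tube in the upright cup at (382,335), the cap in the dish at (320,172), and everything else in its place. I'll draw the arm back and do a final check from both views.

```bash
python3 -m pendant '[[0.36,[1,0,-0.3],[0,0,0]],[0.36,[2.2,0,-0.3],[0,0,0]],[0.36,[3.4,0,-0.3],[0,0,0]],[0.36,[4.6,-0.1,-0.3],[0,0,0]],[0.36,[5.6,-0.2,-0.3],[0,0,0]],[0.36,[6.2,-0.3,-0.3],[0,0,0]],[0.36,[6.2,-0.3,-0.3],[0,0,0]],[0.36,[6.2,-0.3,-0.3],[0,0,0]]]'; python3 - <<'E'
from h import *
from rig import ctrl
I={n:ctrl.get_image(n) for n in('side','top')}
cv2.imwrite('pics/top13.png',I['top']['frame'][:,:,::-1])
cv2.imwrite('pics/side13.png',cv2.resize(I['side']['frame'][150:390,240:440],None,fx=2.5,fy=2.5,interpolation=2)[:,:,::-1])
for n in I:
  for tag,i in(("0",load(n+'0')),("end",I[n])):
    C=cloud(i)
    for nm,x,y,r,z0,z1 in(("bottle",.463,.045,.028,.123,.14),("tin",.582,.224,.036,.022,.035),("disp",.606,-.004,.026,.084,.1),("guard",.598,-.245,.033,.006,.02),("cup",.535,-.282,.05,.088,.098),("cap",.492,.262,.035,.05,.07)):
      m=(np.hypot(C[...,0]-x,C[...,1]-y)<r)&(C[...,2]>z0)&(C[...,2]<z1)
      print(n,tag,nm,m.sum(),np.round(C[m].mean(0),4) if m.any() else "")
E
```

```text
time_s: 14.77
position: [0.3479, -0.2793, 0.2472]
orientation: [0.031, 1.0, -0.0, 0.0]
force: [0.1, -0.6, 0.2]
gripper_width: 0.0308
side 0 bottle 242 [0.4633 0.0426 0.1284]
side 0 tin 376 [0.5831 0.2212 0.0261]
side 0 disp 101 [ 0.609  -0.0086  0.0883]
side 0 guard 180 [ 0.6018 -0.2589  0.0119]
side 0 cup 357 [ 0.5358 -0.2814  0.0925]
side 0 cap 0 
side end bottle 239 [0.4632 0.0427 0.1284]
side end tin 373 [0.5833 0.2216 0.026 ]
side end disp 98 [ 0.608  -0.0075  0.0884]
side end guard 179 [ 0.6013 -0.2586  0.012 ]
side end cup 396 [ 0.5359 -0.2826  0.0925]
side end cap 363 [0.4941 0.2568 0.0571]
top 0 bottle 351 [0.4613 0.0467 0.1289]
top 0 tin 648 [0.5809 0.2248 0.0262]
top 0 disp 124 [ 0.6066 -0.0026  0.0881]
top 0 guard 167 [ 0.5962 -0.2494  0.0123]
top 0 cup 236 [ 0.5366 -0.2821  0.0931]
top 0 cap 0 
top end bottle 350 [0.4612 0.0467 0.1291]
top end tin 637 [0.5811 0.225  0.0261]
top end disp 127 [ 0.6062 -0.0034  0.0882]
top end guard 177 [ 0.5974 -0.25    0.0122]
top end cup 251 [ 0.5362 -0.2814  0.0932]
top end cap 654 [0.4923 0.2613 0.0578]
```

View pics/top13.png

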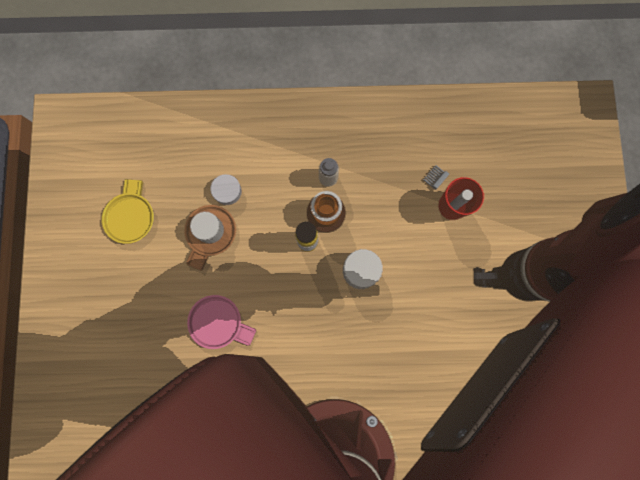

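View pics/side13.png

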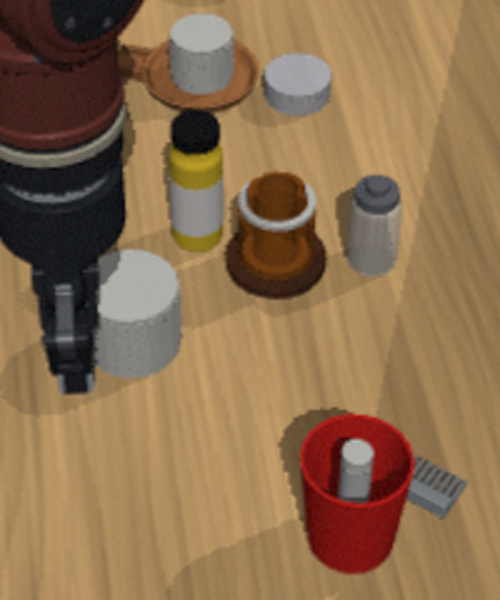

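Both views agree: the cap is in the dish (top view (206,226)), the tube is in the upright cup (463,197), the jar is open, and the bystanders moved less than the measuring noise. Handing in.

```bash
python3 -c "
from rig import ctrl
print(ctrl.hand_in())"
```

```text
the job is handed in; nothing more can be done
None
```

The job is done and handed in at about 15 s of the 66 s allowed. I pressed the cap down about 5.5 mm (14–19 N), turned it 61° anticlockwise, lifted it off and stood it in the wooden dish. I then moved the tablet tube into the red cup.

**Final checks, from both cameras:**
- **Cap:** it stands open end down with its top at z ≈ 0.058 m, about 2 mm from the dish centre.
- **Tube and cup:** the tube leans inside the cup, which is upright, with its rim at the same place and height as before.
- **Bystanders:** the bottle, tin, dispenser and guard read within about 1.5 mm of where they started, which is measuring noise.
- **Robot:** it ended clear of everything.

**Where measurements disagreed:** the two cameras differed by a steady 2–3 mm or so in position. I followed the top view, and the low side forces when gripping the cap and tube agreed with it. The tube-top height worked out from two views came to 0.113 m, against 0.117 m from depth and 0.118 m in the text; I used the text's height.

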